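# Park the tall spray can in the free bay

## Robot

A 6-joint arm with a two-finger parallel gripper is mounted at the origin on the work surface. World frame = base frame: x ahead of the robot, y to its left, z up, the work surface at z = 0. Lengths are in mm, angles in rad, forces in N, time in s.
With the tool pointing down it reaches from about 350 to 975 mm from the base axis. Payload 17.4 kg.
Tool frame: the origin (TCP) lies on the centre line of the jaws, within the pads' length; the fingertips stand 17 mm ahead of it and the grasp point (between the pads) lies 2 mm behind it; z points along the fingers, y is the direction in which the jaws open and shut (so a half turn about z gives the same grasp; the last joint's range is limited). The gripper opens to 85 mm and grips with 20 to 120 N. Pads are 22 mm wide; open, the fingers measure 114 mm over their backs; the gripper's body (76 mm by 85 mm) begins 54 mm behind the grasp point. The pads swing forward as they close: fully open they stand 13 mm farther back than shut.
Start: joints at [-1.296, 0.116, 1.442, -0, 1.584, -0.038], TCP at [207.704, -642.255, 248.303] pointing down, gripper open.
Joint ranges: [-2.83, 2.83], [-0.83, 2.19], [0.07, 2.5], [-1.14, 4.28], [0.01, 3], [-2.97, 2.97]. Speed limits (rad/s): [1.89, 1.89, 2.22, 3.14, 3.14, 3.14].

## Interface

Orientations are given as [roll, pitch, yaw] about the fixed x, y, z axes, in that order (R = Rz(yaw) Ry(pitch) Rx(roll)).
In Python, from cell import * gives the robot as it stands. The module is installed in compiled form; this text tells all that it offers.
- The arm moves only by the tool arm_command, never from a script. Its arguments are lists of equal length, an entry for each row: "linear": the shift along the world's x, y, z in cm, a list of three; "dr": the turn, a rotation vector about the world's x, y, z in degrees, a list of three; "claw": the finger opening in cm, from 0 to 8.54. In form: {"linear": [[x, y, z], ...], "dr": [[rx, ry, rz], ...], "claw": [claw, ...]}. A call has 1 to 10 rows; each row is the pose to reach, as a shift and turn from the pose commanded when the call began; what a row does not reach only later rows make up. A row lasts 1/10 s, in which the tool goes at most 50 mm and 8.59 degrees, less where a joint would pass 70% of its speed; a pose out of reach is approached as far as the arm can. A call with a gripper value outside its range is refused whole. The fingers move at their own pace and stop on an object; the grip force is fixed at half the most. Time passes only in rows, so rows that repeat a pose let the fingers close. It gives the time, the measured TCP pose, the force and the opening at its end, in the units of the state.
- get_state(): the state, without advancing time (a new reading comes with each control period).
- grab_frame(name): name is "side" or "top"; returns a dict with "pixels" (400x640x3 uint8, red, green, blue), "z_map" (400x640 float32, mm along the optical axis (not along the pixel's ray), 0 where there is no reading), "camera_matrix" (3x3 intrinsics, pixels), "extrinsics" (4x4, takes a point from world to camera coordinates). Camera axes: x right, y down, z forward; pixel columns grow to the right and rows downward; lengths in mm; the calibration is good to about 2 mm. A picture is of the moment at which its call begins.
- finish_job(): hands the job in, once; it reports no verdict.
The state is a dict: "time_s": time; "joint_positions": joint angles; "qvel": joint speeds; "effort": joint torques, N m; "tcp_pos": TCP position; "eef_rot": TCP orientation; "ft_force": force on the tool from outside, world axes, zero at the start; "ft_torque": the same for the moment, N m; "grip_width": opening from 0.0 (shut) to 1.0 (fully open).
Only numpy, scipy, OpenCV 4.12 (cv2) and the standard library are available. Lean on these libraries where they do the work, as an engineer would, in place of code of your own. Each camera call takes 0.05 s, during which the arm holds its last target. There are 200 camera calls.

## Task

Slide the tall spray can across the bench, gently and standing upright, into the one free bay of the low wooden rack until it rests against the back stop. Push it with the fingers only on its bare-metal lower third, so that it does not tip; do not grip or lift it. Leave all the other things where they stand.

Things in the scene. Friction and masses are not known exactly. Their poses are not given: they have to be found in the camera images.
- can: The tall spray can, taller than all else on the bench: upright cylinder, 56 mm diameter, 200 mm tall with its cap, 0.28 to 0.35 kg, centre of mass some 95 mm up. Its lowest 65 mm are bare steel: push it there. Origin: centre of its underside; z up. It slides on the bench (friction 0.5 to 0.7): a push higher than about 38 mm may tip it.
- can_upper: The rest of the same rigid can, from 65 mm up: white, 56 mm diameter to 153 mm, then shoulder and grey cap, 41 mm diameter, to 200 mm. Not to be touched: a hand pointing straight down would meet it with the palm, so lean the hand back, fingertips leading. Origin: on the can's axis, 65 mm above its underside.
- bay (a point): The free bay: point on the bench (z = 0) where the can's axis stands when the can touches the back stop in the middle of the bay; a flat dark rubber disc, 48 mm wide and under 1 mm thick, marks it (no obstacle). x points into the bay, square to the stop, whose face is at x = +28 mm. Between its dividers (at y = +-37 mm, ending at x = -28 mm) the bay is 74 mm wide; its mouth is open at -x.
- rack: Plywood rack fixed to the bench: a back stop 272 mm long, 34 mm high, 14 mm thick, and four dividers 10 mm high, 12 mm thick, forming three bays 86 mm apart, without sills. Origin: on the bench, at the middle bay's standing point (bays at y = -86, 0, 86 mm); x points into the bays, same yaw as the free bay. Any one of the three is free, the others taken.
- jar: Squat glass jar with black lid, 52 mm diameter, 85 mm tall, standing in a bay. Origin: centre of its underside. Bystander.
- short_can: Short aluminium can with paper label, 54 mm diameter, 115 mm tall, standing in a bay. Origin: centre of its underside. Bystander.
- mug: White mug, 80 mm diameter, 90 mm tall, far to the robot's left. Origin: centre of its underside. Bystander.
- screwdriver: Screwdriver lying on the bench to the left, 170 mm long, along its x. Bystander.
- tray: Clear low parts tray, 110 x 85 x 30 mm, on the right. Origin: centre of its underside. Bystander.
- figure: Toy robot figure, about 103 mm tall, 46 mm wide, on the right. Origin: centre of its underside. Bystander.
- glue: White plastic glue bottle, 44 mm diameter, 130 mm tall, to the left. Origin: centre of its underside. Bystander.

How it is judged (in metres and radians):
At the end, for the whole second after the job is handed in: The tall can stands upright (within 0.08 rad) and at rest on the bench in the free bay, between its dividers (within 13 mm of the bay's middle), its wall no more than 8 mm from the back stop; every other thing is within 20 mm of where it stood (x of can in the frame of bay between -0.008 and 0.006 m and y of can in the frame of bay between -0.013 and 0.013 m and angle between can's own z axis and vertical below 0.08 rad and height (world z) of can below 0.004 m and linear speed of can below 0.01 m/s and distance of each of jar, short_can, mug, screwdriver, tray, figure, glue from where it was at the start of the episode below 0.02 m); the robot touches nothing.
It fails at once if the tall can is tipped by more than 0.3 rad (angle between can's own z axis and vertical above 0.3 rad).
It fails at once if the tall can is lifted by more than 10 mm (height (world z) of can above 0.01 m).
It fails at once if the robot presses on the can above its bare-metal lower third (more than 1.5 N) (contact force between any of the fingers, the arm and can_upper above 1.5 N).
It fails at once if the can is squeezed or pushed hard (more than 35 N) (contact force between the fingers and can above 35 N).
It fails at once if another thing is moved by more than 20 mm, or an upright one tipped by more than 0.3 rad (distance of any of jar, short_can, mug, screwdriver, tray, figure, glue from where it was at the start of the episode above 0.02 m or angle between any of jar, short_can, mug, figure, glue's own z axis and vertical above 0.3 rad).
It also fails if it takes over 51 s, if anything falls off the work surface, if the arm or the gripper's body presses on something with over 40 N, if the wrist force passes 120 N, or if a joint passes its speed limit or range.

## Working session

There is one attempt and no reset: what is moved stays moved. The work goes in short steps, Python scripts to look and compute and a tool call to move; the robot and the scene stay as the last step left them, time stands still between calls to the robot, and variables do not carry over. Pictures are saved under pics/ and viewed, about 8 in all and at most 12, crops included, and the job is handed in when it is done.

Besides the shell and the picture viewer there is one more tool, called as name(argument=value, ...) on one line, values as JSON. arm_command: Moves the arm, as the interface text tells. Its arguments: {"type":"object","properties":{"linear":{"type":"array","items":{"type":"array","items":{"type":"number"}}},"dr":{"type":"array","items":{"type":"array","items":{"type":"number"}}},"claw":{"type":"array","items":{"type":"number"}}},"required":["linear","dr","claw"]}

```bash
mkdir -p pics
cat > h.py <<'E'
from cell import *
import numpy as np, cv2
def world(f):
    z=f["z_map"]; K=f["camera_matrix"]; E=np.linalg.inv(f["extrinsics"])
    v,u=np.mgrid[0:z.shape[0],0:z.shape[1]]
    P=np.stack([(u-K[0,2])/K[0,0]*z,(v-K[1,2])/K[1,1]*z,z,np.ones_like(z)],-1)
    W=(P@E.T)[...,:3]; W[z==0]=np.nan; return W
E
python3 - <<'E'
from h import *
for n in ("top","side"):
    f=grab_frame(n); cv2.imwrite(f"pics/{n}0.png",f["pixels"][...,::-1]); np.savez(f"{n}0.npz",**f)
    print(n,np.round(np.linalg.inv(f["extrinsics"]),2).tolist(),f["camera_matrix"].tolist())
print(get_state())
E
```

```text
top [[0.0, -0.99, 0.15, 384.18], [-1.0, -0.0, 0.0, -13.76], [-0.0, -0.15, -0.99, 1278.54], [0.0, 0.0, 0.0, 1.0]] [[514.0578272994774, 0.0, 324.0448631422277], [0.0, 514.0578272994774, 196.53068519034056], [0.0, 0.0, 1.0]]
side [[0.98, -0.14, 0.11, 453.4], [-0.17, -0.76, 0.63, -656.57], [-0.0, -0.64, -0.77, 883.54], [0.0, 0.0, 0.0, 1.0]] [[379.7038837345634, 0.0, 320.43500200295676], [0.0, 379.7038837345634, 191.19426827272457], [0.0, 0.0, 1.0]]
{'time_s': 0.1, 'joint_positions': array([-1.29577752e+00,  1.16453394e-01,  1.44214825e+00,  5.65484100e-06,
        1.58400370e+00, -3.77914552e-02]), 'qvel': array([-1.33708698e-04,  1.61939758e-03, -1.49729274e-03,  8.95055598e-04,
        8.42647220e-04, -8.65324913e-05]), 'effort': array([ 2.49284392e-03, -7.33663416e+01, -6.33788252e+01,  3.69495342e-05,
        5.16697706e-03,  1.08375576e-05]), 'tcp_pos': array([ 207.68205721, -642.11446746,  247.65680369]), 'eef_rot': array([-3.14058090e+00, -4.39122615e-05,  3.12810316e-01]), 'ft_force': array([-0.21828803,  0.18736163, -0.13036519]), 'ft_torque': array([ 0.04142636,  0.0016533 , -0.01013943]), 'grip_width': 0.9997219350469886}
```

View pics/top0.png

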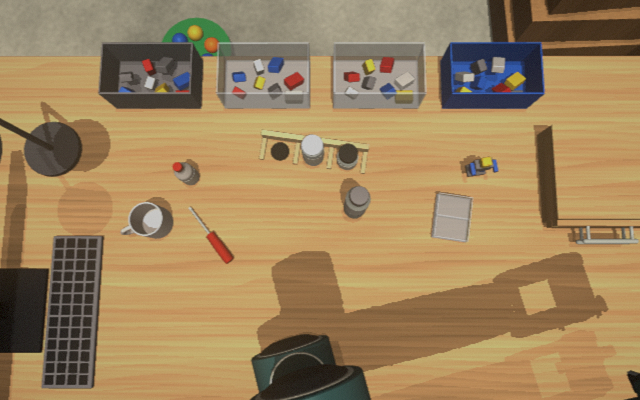

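View pics/side0.png

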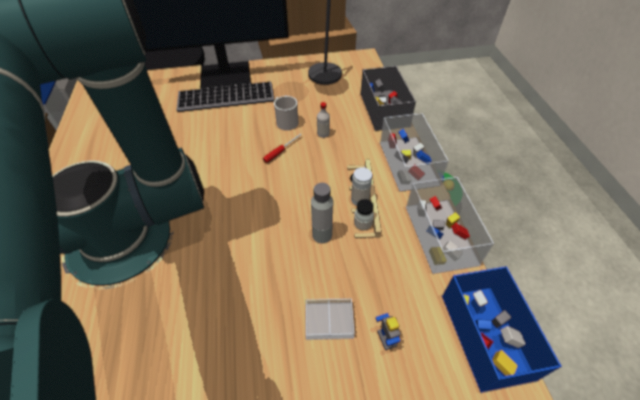

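Top view: the can is at about (357,200). The free bay is the left one, with its dark disc at (280,151). The short can is at (312,150) and the jar at (347,155). The tray, figure, glue, screwdriver and mug are well clear. The side view agrees. Now I'll measure.

Run:
```python
from h import *
f=dict(np.load("top0.npz")); W=world(f); px=f["pixels"].astype(int)
def box(r0,r1,c0,c1,lo,hi):
    w=W[r0:r1,c0:c1].reshape(-1,3); return w[(w[:,2]>lo)&(w[:,2]<hi)]
w=box(170,230,330,385,185,215); print("cap",len(w),(w.min(0)+w.max(0))/2,np.median(w,0))
w=box(170,230,330,385,145,157); print("shoulder",len(w),w.min(0),w.max(0))
w=box(120,160,255,375,27,40)
# back stop
s=W[125:150,258:372].reshape(-1,3); s=s[(s[:,2]>29)&(s[:,2]<39)]; print("stop",len(s),s.min(0),s.max(0))
rr=cv2.minAreaRect(s[:,:2].astype(np.float32)); print(rr, cv2.boxPoints(rr))
# disc
d=px.sum(2)[140:163,268:293]<150; q=W[140:163,268:293][d]; q=q[q[:,2]<12]; print("disc",len(q),q.mean(0),q.min(0),q.max(0))
for n,(r0,r1,c0,c1,lo,hi) in dict(short=(130,170,298,328,108,122),jar=(138,175,333,360,78,92)).items():
    w=box(r0,r1,c0,c1,lo,hi); print(n,len(w),(w.min(0)+w.max(0))/2,w.max(0)-w.min(0))
print("bench z",np.nanmedian(W[230:245,300:330,2]))
# side
f=dict(np.load("side0.npz")); W=world(f)
w=box(175,245,300,345,185,215); print("side cap",len(w),(w.min(0)+w.max(0))/2)
w=box(175,245,300,345,8,150);print("side body",len(w)); 
from scipy.optimize import least_squares
r=least_squares(lambda p:np.hypot(w[:,0]-p[0],w[:,1]-p[1])-28,[480,-90],loss='soft_l1'); print(r.x,np.std(r.fun))
im=cv2.resize(cv2.imread("pics/top0.png")[110:240,240:400],None,fx=4,fy=4,interpolation=cv2.INTER_CUBIC);cv2.imwrite("pics/crop0.png",im)
```

```text
cap 298 [551.27595932 -82.96156322 195.81641768] [549.49567564 -82.98909668 200.92052998]
shoulder 60 [ 523.5531248  -110.05865551  145.76273906] [578.85918732 -57.00210009 156.97080364]
stop 463 [ 693.42723988 -119.70154182   29.02572463] [742.89081368 147.27732181  38.83885254]
((717.9230346679688, 13.900863647460938), (270.6777038574219, 15.524388313293457), 81.9769287109375) [[ 691.34735 -119.0299 ]
 [ 706.7198  -121.19666]
 [ 744.4987   146.83163]
 [ 729.1263   148.99838]]
disc 1 [686.35273537  89.54848878  -3.54984657] [686.35273537  89.54848878  -3.54984657] [686.35273537  89.54848878  -3.54984657]
short 354 [682.76950448  18.73407013 115.1244672 ] [48.17796789 48.99276531 12.71790323]
jar 298 [670.53935512 -66.30462111  84.77724137] [44.47134414 45.32518546 13.18334767]
bench z 1.3786857985439838
side cap 232 [553.73635506 -84.47947004 193.3915899 ]
side body 665
[ 545.46223119 -132.35503104] 8.622066058727993
```

View pics/crop0.png

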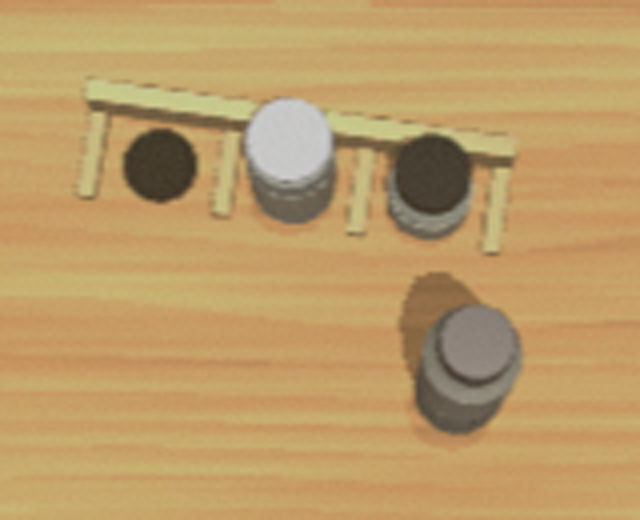

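The crop shows the rack with the free left bay (disc at crop (160,165)), and the can with its base near crop (455,415). Next I'll refine the bay position and work out the approach pose: hand tilted 45°, jaws part-open so two fingertips cradle the can.

```bash
cat >> h.py <<'E'
from scipy.spatial.transform import Rotation as Ro
YAW=np.arctan2(-37.78,268.03); RX=np.array([np.cos(YAW),np.sin(YAW)]); RY=np.array([-np.sin(YAW),np.cos(YAW)])
def ori(psi,th=np.radians(45)):
    h=np.array([np.cos(psi),np.sin(psi),0]); z=np.sin(th)*h-[0,0,np.cos(th)]; y=np.array([np.sin(psi),-np.cos(psi),0])
    return Ro.from_matrix(np.stack([np.cross(y,z),y,z],1))
def cur():
    s=get_state(); return s["tcp_pos"],Ro.from_euler("xyz",s["eef_rot"]),s
def delta(p,R,p0,R0): return np.round((np.asarray(p)-p0)/10,2).tolist(),np.round((R*R0.inv()).as_rotvec(degrees=True),1).tolist()
E
python3 - <<'E'
from h import *
f=dict(np.load("top0.npz")); g=f["pixels"].astype(int).sum(2)
m=np.zeros(g.shape,bool); m[138:164,268:293]=g[138:164,268:293]<230
v,u=np.nonzero(m); print(len(u),u.mean(),v.mean())
K=f["camera_matrix"];E=np.linalg.inv(f["extrinsics"])
d=E[:3,:3]@np.linalg.solve(K,[u.mean(),v.mean(),1]); print("disc",E[:3,3]-d*E[2,3]/d[2])
print("yaw",np.degrees(YAW),"bay via stop",np.array([717.9,13.9])-35*RX+86*RY)
p0,R0,s=cur(); print(p0)
psi=np.radians(76); h=np.array([np.cos(psi),np.sin(psi),0]); can=np.array([551,-83.5,0])
print(delta(can-115*h+[0,0,130],ori(psi),p0,R0))
E
```

```text
239 279.6317991631799 150.9205020920502
disc [696.16696403 105.64868692   0.        ]
yaw -8.023233616254718 bay via stop [695.24601525 103.94330611]
[ 207.68205721 -642.11446746  247.65680369]
([31.55, 44.7, -11.77], [34.2, -32.0, 54.9])
```

arm_command(linear=[[31.5,44.7,-8],[31.5,44.7,-8],[31.5,44.7,-8],[31.5,44.7,-8],[31.5,44.7,-8],[31.5,44.7,-8],[31.5,44.7,-8],[31.5,44.7,-8],[31.5,44.7,-8],[31.5,44.7,-8]], dr=[[34.2,-32,54.9],[34.2,-32,54.9],[34.2,-32,54.9],[34.2,-32,54.9],[34.2,-32,54.9],[34.2,-32,54.9],[34.2,-32,54.9],[34.2,-32,54.9],[34.2,-32,54.9],[34.2,-32,54.9]], claw=[4,4,4,4,4,4,4,4,4,4])

```text
time_s: 1.1
tcp_pos: [493.4, -236.3, 174.4]
eef_rot: [-3.14, -0.787, 1.325]
ft_force: [0.9, -0.2, -0.1]
grip_width: 0.468
```

Run:
```python
from h import *
p0,R0,s=cur(); print(p0,s["joint_positions"],s["grip_width"],s["time_s"])
psi=np.radians(76); h=np.array([np.cos(psi),np.sin(psi),0]); can=np.array([551,-83.5,0])
print(delta(can-115*h+[0,0,60],ori(psi),p0,R0))
```

```text
[ 493.44247925 -236.30887737  174.44169502] [-0.80025635  0.0721665   1.74312354  0.65946301  1.76415589 -0.57312481] 0.468188689125348 1.1
([2.97, 4.12, -11.44], [-0.1, -0.0, 0.0])
```

arm_command(linear=[[3,4.1,-6],[3,4.1,-11.4],[3,4.1,-11.4],[3,4.1,-11.4],[3,4.1,-11.4]], dr=[[0,0,0],[0,0,0],[0,0,0],[0,0,0],[0,0,0]], claw=[4,4,4,4,4])

```text
time_s: 1.6
tcp_pos: [522.8, -197.1, 62.7]
eef_rot: [3.142, -0.785, 1.325]
ft_force: [0.2, -0.2, 0.7]
grip_width: 0.469
```

Run:
```python
from h import *
p0,R0,s=cur(); print(p0,s["eef_rot"],s["qvel"])
a=grab_frame("top"); b=grab_frame("side")
A=cv2.resize(a["pixels"][150:300,290:410],None,fx=3.3,fy=3.3); B=cv2.resize(b["pixels"][150:300,260:380],None,fx=3.3,fy=3.3)
cv2.imwrite("pics/hover.png",np.hstack([A,B])[...,::-1])
def uv(f,P):
    c=f["extrinsics"]@np.append(P,1); q=f["camera_matrix"]@c[:3]; return q[:2]/q[2]
for n,(f,o) in dict(top=(a,(290,150)),side=(b,(260,150))).items():
    for q in (p0,p0+R0.apply([0,20,17]),p0+R0.apply([0,-20,17])): print(n,np.round((uv(f,q)-o)*3.3)+(np.array([396,0]) if n=="side" else 0))
```

```text
[ 522.77574485 -197.05173195   62.67972462] [ 3.14155856 -0.7848401   1.325236  ] [-0.0098381  -0.02586795 -0.02394648  0.00283025  0.00109401  0.00151906]
top [375. 217.]
top [362. 189.]
top [350. 242.]
side [585. 366.]
side [613. 361.]
side [560. 358.]
```

View pics/hover.png

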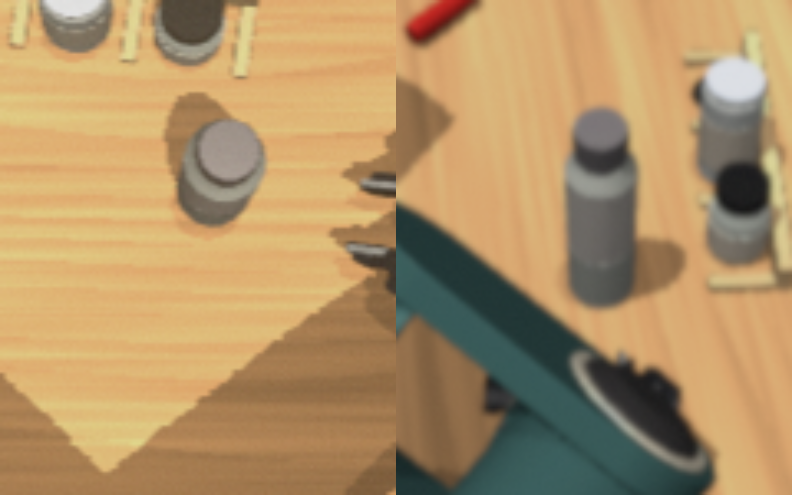

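Left half (top): the fingertips are at about (355,185) and (347,250) in the crop, aligned either side of the can's axis and close to where I predicted. Right half (side): the can stands clear. I'll lower to pushing height and close in.

```bash
cat >> h.py <<'E'
def can_now():
    W=world(grab_frame("top")).reshape(-1,3); W=W[np.isfinite(W).all(1)]
    # cap disc: highest region over the bench near rack; 185..212 mm
    w=W[(W[:,2]>190)&(W[:,2]<212)&(W[:,0]>480)&(W[:,0]<760)&(W[:,1]>-150)&(W[:,1]<180)]
    for _ in range(3): w=w[np.linalg.norm(w[:,:2]-np.median(w[:,:2],0),axis=1)<26]
    (x,y),r=cv2.minEnclosingCircle(w[:,:2].astype(np.float32)); m=w.mean(0)
    return np.array([x,y]),m,r,len(w)
BAY=np.array([695.5,104.5])
def rack(p): d=np.asarray(p)[:2]-BAY; return np.array([d@RX,d@RY])
E
python3 - <<'E'
from h import *
p0,R0,s=cur(); c,m,r,n=can_now(); print(c,m,r,n,rack(c),rack(m))
psi=np.radians(76); h=np.array([np.cos(psi),np.sin(psi),0]); can=np.array([551,-83.5,0])
print(delta(can-115*h+[0,0,30],ori(psi),p0,R0)); print(delta(can-52*h+[0,0,30],ori(psi),p0,R0))
E
```

```text
[551.01794434 -83.56993866] [550.73760657 -83.44895562 200.80963275] 20.268001556396484 291 [-116.81800544 -206.3950577 ] [-117.1124853  -206.31438693]
([-0.0, 0.28, -3.39], [0.1, 0.1, 0.1])
([1.52, 6.39, -3.39], [0.1, 0.1, 0.1])
```

arm_command(linear=[[0,0.3,-1.7],[0,0.3,-3.3],[0.3,1.5,-3.3],[0.6,2.7,-3.3],[0.9,3.9,-3.3],[1.2,5.0,-3.3],[1.4,5.8,-3.3],[1.5,6.4,-3.3],[1.5,6.4,-3.3]], dr=[[0,0,0],[0,0,0],[0,0,0],[0,0,0],[0,0,0],[0,0,0],[0,0,0],[0,0,0],[0,0,0]], claw=[4,4,4,4,4,4,4,4,4])

```text
time_s: 2.65
tcp_pos: [537.8, -132.1, 29.1]
eef_rot: [3.141, -0.784, 1.326]
ft_force: [0.1, -0.3, -0.0]
grip_width: 0.469
```

Run:
```python
from h import *
p0,R0,s=cur(); print(p0,s["ft_force"],s["time_s"])
a=grab_frame("top"); b=grab_frame("side")
A=cv2.resize(a["pixels"][150:250,310:410],None,fx=4,fy=4); B=cv2.resize(b["pixels"][170:270,280:380],None,fx=4,fy=4)
cv2.imwrite("pics/near.png",np.hstack([A,B])[...,::-1]); print(can_now())
W=world(b);
```

```text
[ 537.78247925 -132.11150613   29.1089053 ] [ 0.1034703  -0.34239083 -0.00961971] 2.65
(array([551.46710205, -83.81946564]), array([550.72022179, -83.4262674 , 200.86223567]), 20.41570472717285, 290)
```

View pics/near.png

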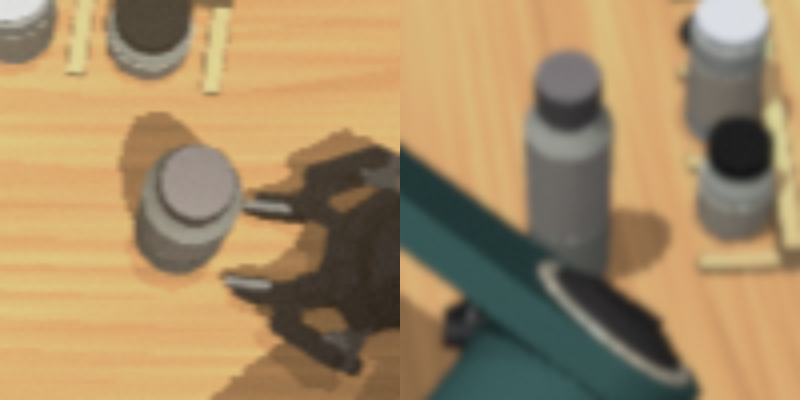

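Both fingertips sit just behind the can's bare base, one on each side of its centre line (top crop (245,207) and (228,280), base near (178,235)). I'll start the push gently.

arm_command(linear=[[0.05,0.2,0],[0.1,0.4,0],[0.17,0.7,0],[0.24,1.0,0],[0.31,1.3,0],[0.41,1.65,0],[0.5,2.0,0],[0.6,2.4,0],[0.7,2.8,0],[0.8,3.2,0]], dr=[[0,0,0],[0,0,0],[0,0,0],[0,0,0],[0,0,0],[0,0,0],[0,0,0],[0,0,0],[0,0,0],[0,0,0]], claw=[4,4,4,4,4,4,4,4,4,4])

```text
time_s: 3.8
tcp_pos: [545.8, -100.5, 28.9]
eef_rot: [3.141, -0.784, 1.325]
ft_force: [-0.4, -0.9, -0.4]
grip_width: 0.468
```

```bash
cat >> h.py <<'E'
def rep(psi_deg):
    p0,R0,s=cur(); c,m,r,n=can_now(); h=np.array([np.cos(np.radians(psi_deg)),np.sin(np.radians(psi_deg))]); l=np.array([-h[1],h[0]])
    d=m[:2]-p0[:2]; print("t",s["time_s"],"tcp",p0.round(1),"F",s["ft_force"].round(1),"can",m.round(1),n,"d",round(d@h,1),"lat",round(d@l,1),"bayframe",rack(m).round(1))
    W=world(grab_frame("top")).reshape(-1,3); w=W[np.isfinite(W).all(1)]; k=w[(np.hypot(w[:,0]-m[0],w[:,1]-m[1])<17)&(w[:,2]>190)]
    A=np.c_[k[:,:2]-m[:2],np.ones(len(k))]; q=np.linalg.lstsq(A,k[:,2],rcond=None)[0]; print("cap tilt(rad)",q[:2].round(3),"z",q[2].round(1))
E
python3 -c "from h import *; rep(76.2)"
```

```text
t 3.8 tcp [ 545.8 -100.5   28.9] F [-0.4 -0.9 -0.4] can [552.7 -66.5 201.1] 293 d 34.7 lat 1.4 bayframe [-117.6 -189.2]
cap tilt(rad) [-0.006  0.017] z 201.0
```

arm_command(linear=[[0.1,0.4,0],[0.2,0.85,0],[0.34,1.3,0],[0.46,1.75,0],[0.58,2.2,0],[0.7,2.65,0],[0.82,3.1,0],[0.94,3.55,0],[1.06,4.0,0],[1.18,4.45,0]], dr=[[0,0,0],[0,0,0],[0,0,0],[0,0,0],[0,0,0],[0,0,0],[0,0,0],[0,0,0],[0,0,0],[0,0,0]], claw=[4,4,4,4,4,4,4,4,4,4])

```text
time_s: 4.9
tcp_pos: [557.6, -56.0, 28.9]
eef_rot: [3.141, -0.784, 1.325]
ft_force: [0.2, -1.9, 0.9]
grip_width: 0.471
```

```bash
python3 -c "from h import *; rep(76.2)"
```

```text
t 4.9 tcp [557.6 -56.   28.9] F [ 0.2 -1.9  0.9] can [564.5 -22.2 200.9] 289 d 34.4 lat 1.3 bayframe [-112.  -143.8]
cap tilt(rad) [ 0.018 -0.011] z 201.4
```

arm_command(linear=[[0.1,0.45,0],[0.24,0.9,0],[0.36,1.35,0],[0.48,1.8,0],[0.6,2.25,0],[0.72,2.7,0],[0.84,3.15,0],[0.96,3.6,0],[1.08,4.05,0],[1.2,4.55,0]], dr=[[0,0,0],[0,0,0],[0,0,0],[0,0,0],[0,0,0],[0,0,0],[0,0,0],[0,0,0],[0,0,0],[0,0,0]], claw=[4,4,4,4,4,4,4,4,4,4])

```text
time_s: 6.0
tcp_pos: [569.6, -10.5, 28.9]
eef_rot: [3.141, -0.784, 1.325]
ft_force: [-0.4, -1.5, -0.5]
grip_width: 0.468
```

arm_command(linear=[[0.1,0.45,0],[0.24,0.9,0],[0.36,1.35,0],[0.48,1.8,0],[0.6,2.25,0],[0.72,2.7,0],[0.84,3.15,0],[0.96,3.6,0],[1.08,4.05,0],[1.2,4.55,0]], dr=[[0,0,0],[0,0,0],[0,0,0],[0,0,0],[0,0,0],[0,0,0],[0,0,0],[0,0,0],[0,0,0],[0,0,0]], claw=[4,4,4,4,4,4,4,4,4,4])

```text
time_s: 7.0
tcp_pos: [581.6, 35.0, 28.9]
eef_rot: [3.141, -0.784, 1.325]
ft_force: [-0.2, -2.4, 0.1]
grip_width: 0.466
```

```bash
cat >> h.py <<'E'
def arc(phi0_deg,R,x_end,steps,psi_now):
    """can path: from present point, heading phi0(rack) curving right to 0, then straight to x_end; hand turned by the same angle"""
    p0,R0,s=cur(); c,m,r,n=can_now(); m=m[:2]; hn=np.radians(psi_now); rel=Ro.from_euler("z",-hn).apply(np.append(p0[:2]-m,0))
    f=np.radians(phi0_deg); L=R*f; start=rack(m); S=L+max(0,x_end-start[0]-R*np.sin(f)); rows=[]
    for sd in np.linspace(0,S,steps+1)[1:]:
        ph=max(0,f-sd/R); q=start+R*np.array([np.sin(f)-np.sin(ph),np.cos(ph)-np.cos(f)])+[max(0,sd-L),0]
        w=BAY+q[0]*RX+q[1]*RY; t=ph+YAW
        tcp=w+Ro.from_euler("z",t).apply(rel)[:2]; rows.append((np.r_[(tcp-p0[:2])/10,np.degrees(t-hn)],q))
    for k in range(0,steps,10):
        b=rows[k-1][0] if k else np.zeros(3); print([(a-b).round(2).tolist() for a,_ in rows[k:k+10]],"can->",rows[min(k+9,steps-1)][1].round(1))
E
python3 -c "
from h import *; rep(76.2)
arc(83.5,54,-35,30,76.2)"
```

```text
t 7.0 tcp [581.6  35.   28.9] F [-0.2 -2.4  0.1] can [587.9  67.9 200.7] 284 d 33.4 lat 1.7 bayframe [-101.4  -51.3]
cap tilt(rad) [-0.012  0.014] z 201.4
[[-0.14, 0.34, -3.96], [-0.22, 0.69, -7.2], [-0.28, 1.03, -10.44], [-0.33, 1.38, -13.67], [-0.35, 1.73, -16.91], [-0.35, 2.08, -20.15], [-0.33, 2.43, -23.39], [-0.29, 2.78, -26.63], [-0.24, 3.13, -29.86], [-0.16, 3.47, -33.1]] can-> [-89.9 -23.1]
[[0.1, 0.34, -3.24], [0.21, 0.67, -6.48], [0.34, 0.99, -9.71], [0.5, 1.31, -12.95], [0.66, 1.62, -16.19], [0.85, 1.92, -19.43], [1.05, 2.2, -22.67], [1.27, 2.48, -25.9], [1.51, 2.74, -29.14], [1.75, 2.99, -32.38]] can-> [-65.2  -5.9]
[[0.26, 0.23, -3.24], [0.54, 0.45, -6.48], [0.82, 0.66, -9.71], [1.12, 0.84, -12.95], [1.43, 1.01, -16.19], [1.74, 1.12, -18.74], [2.04, 1.08, -18.74], [2.35, 1.04, -18.74], [2.65, 1.0, -18.74], [2.95, 0.95, -18.74]] can-> [-35.  -3.]
```

arm_command(linear=[[-0.14,0.34,0],[-0.22,0.69,0],[-0.28,1.03,0],[-0.33,1.38,0],[-0.35,1.73,0],[-0.35,2.08,0],[-0.33,2.43,0],[-0.29,2.78,0],[-0.24,3.13,0],[-0.16,3.47,0]], dr=[[0,0,-4],[0,0,-7.2],[0,0,-10.4],[0,0,-13.7],[0,0,-16.9],[0,0,-20.1],[0,0,-23.4],[0,0,-26.6],[0,0,-29.9],[0,0,-33.1]], claw=[4,4,4,4,4,4,4,4,4,4])

```text
time_s: 8.15
tcp_pos: [579.7, 69.3, 28.9]
eef_rot: [3.141, -0.785, 0.745]
ft_force: [-1.0, -0.3, -0.6]
grip_width: 0.468
```

```bash
python3 -c "
from h import *; rep(43.1)
arc(51.1,50,-35,20,43.1)"
```

```text
t 8.15 tcp [579.7  69.3  28.9] F [-1.  -0.3 -0.6] can [603.6  91.9 200.8] 284 d 32.8 lat 0.2 bayframe [-89.3 -25.3]
cap tilt(rad) [ 0.006 -0.016] z 201.4
[[0.09, 0.35, -3.45], [0.21, 0.69, -6.88], [0.34, 1.02, -10.31], [0.49, 1.35, -13.73], [0.66, 1.67, -17.16], [0.86, 1.97, -20.59], [1.06, 2.26, -24.02], [1.29, 2.54, -27.45], [1.53, 2.81, -30.87], [1.79, 3.06, -34.3]] can-> [-64.7  -8. ]
[[0.27, 0.24, -3.43], [0.56, 0.45, -6.86], [0.86, 0.65, -10.28], [1.17, 0.84, -13.71], [1.48, 0.98, -16.82], [1.78, 0.94, -16.82], [2.08, 0.9, -16.82], [2.37, 0.86, -16.82], [2.67, 0.82, -16.82], [2.97, 0.77, -16.82]] can-> [-35.   -5.9]
```

```bash
python3 -c "
from h import *
arc(51.1,64,-39,20,43.1)"
```

```text
[[0.11, 0.3, -2.59], [0.24, 0.6, -5.15], [0.38, 0.89, -7.72], [0.54, 1.17, -10.29], [0.7, 1.45, -12.85], [0.88, 1.72, -15.42], [1.07, 1.98, -17.98], [1.28, 2.23, -20.55], [1.49, 2.47, -23.12], [1.71, 2.71, -25.68]] can-> [-66.7  -7.2]
[[0.23, 0.22, -2.57], [0.48, 0.43, -5.13], [0.73, 0.63, -7.7], [0.99, 0.82, -10.26], [1.26, 1.0, -12.83], [1.54, 1.17, -15.4], [1.83, 1.32, -17.96], [2.12, 1.46, -20.53], [2.42, 1.58, -23.09], [2.72, 1.68, -25.44]] can-> [-39.  -1.]
```

arm_command(linear=[[0.11,0.3,0],[0.24,0.6,0],[0.38,0.89,0],[0.54,1.17,0],[0.7,1.45,0],[0.88,1.72,0],[1.07,1.98,0],[1.28,2.23,0],[1.49,2.47,0],[1.71,2.71,0]], dr=[[0,0,-2.6],[0,0,-5.2],[0,0,-7.7],[0,0,-10.3],[0,0,-12.9],[0,0,-15.4],[0,0,-18],[0,0,-20.6],[0,0,-23.1],[0,0,-25.7]], claw=[4,4,4,4,4,4,4,4,4,4])

```text
time_s: 9.35
tcp_pos: [597.2, 96.2, 28.8]
eef_rot: [3.141, -0.784, 0.298]
ft_force: [-1.4, -0.8, 0.0]
grip_width: 0.468
```

```bash
python3 -c "
from h import *; rep(17.4)
f=grab_frame('top'); cv2.imwrite('pics/mid.png',cv2.resize(f['pixels'][110:230,230:370],None,fx=4,fy=4)[...,::-1])
arc(25.4,64,-37,10,17.4)"
```

```text
t 9.35 tcp [597.2  96.2  28.8] F [-1.4 -0.8  0. ] can [624.3 100.9 200.5] 183 d 27.2 lat -3.6 bayframe [-70.  -13.5]
cap tilt(rad) [0.112 0.081] z 200.3
[[0.31, 0.24, -3.05], [0.62, 0.46, -6.07], [0.95, 0.66, -9.1], [1.29, 0.85, -12.12], [1.64, 1.02, -15.15], [2.0, 1.17, -18.17], [2.36, 1.3, -21.2], [2.73, 1.41, -24.22], [3.08, 1.42, -25.42], [3.42, 1.37, -25.42]] can-> [-37.   -7.2]
```

View pics/mid.png

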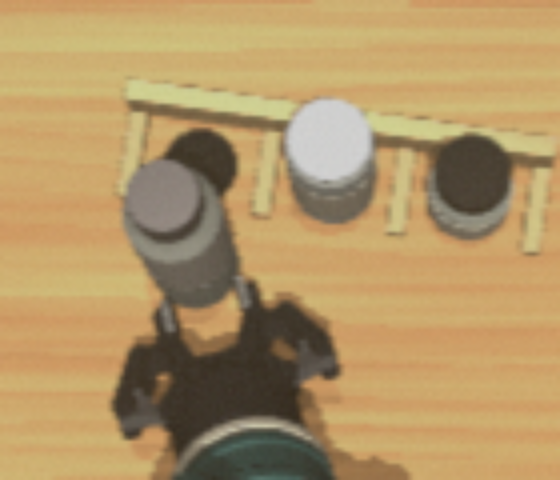

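The picture shows the can at the bay mouth: cap at crop (163,198), base near (200,280), both fingertips behind it at (168,318) and (243,292). The depth fit lost points and suggests a tilt, so I'll check that from the cap's pixels.

Run:
```python
from h import *
f=grab_frame("top"); W=world(f); K=f["camera_matrix"];E=np.linalg.inv(f["extrinsics"])
def at(u,v,z): d=E[:3,:3]@np.linalg.solve(K,[u,v,1]); return (E[:3,3]+d*(z-E[2,3])/d[2])[:2]
print("cap by pixel",at(270.75,159.5,200),rack(at(270.75,159.5,200)))
print("base front by pixel",at(230+200/4,110+303/4,0))
print(np.round(W[150:174:2,260:284:2,2]).astype(float))
print(f["z_map"][150:174:3,260:284:2].round())
g=grab_frame("side"); Ws=world(g).reshape(-1,3); w=Ws[(Ws[:,2]>185)&(Ws[:,2]<215)&(abs(Ws[:,0]-625)<45)&(abs(Ws[:,1]-105)<45)]; print("side",len(w),w.mean(0) if len(w) else 0)
cv2.imwrite("pics/mids.png",cv2.resize(g["pixels"][60:260,240:440],None,fx=3,fy=3)[...,::-1])
```

```text
cap by pixel [628.47137866 105.77141757] [-66.54997284  -8.09652375]
base front by pixel [606.00414221 103.41446926]
[[ -1.  13.   9.   0. 199. 200. 202. 198.  -1.   4.   4.   3.]
 [  6.  11.  13. 202. 199. 201. 201. 200. 203. 156.   4.   1.]
 [  6.  15. 203. 202. 200. 200. 199. 203. 201. 198. 161.   2.]
 [ 13. 199. 199. 200. 204. 200. 198. 201. 201. 203. 168. 160.]
 [ 11. 200. 200. 205. 201. 202. 199. 201. 201. 202. 197. 163.]
 [  2. 200. 204. 204. 199. 199. 202. 202. 200. 200. 195. 165.]
 [  1. 202. 201. 205. 199. 201. 198. 200. 203. 199. 187. 166.]
 [  3. 159. 202. 203. 202. 199. 204. 200. 200. 199. 181. 159.]
 [ -2. 159. 170. 196. 201. 204. 201. 203. 200. 189. 168. 165.]
 [  1. 158. 161. 173. 196. 198. 191. 189. 183. 173. 164. 162.]
 [  5.   7. 159. 162. 166. 173. 175. 170. 165. 162. 162. 156.]
 [  3.  -1. 146. 155. 164. 161. 159. 162. 161. 161. 158. 143.]]
[[1313. 1299. 1302. 1312. 1107. 1106. 1104. 1108. 1313. 1308. 1308. 1309.]
 [1302. 1300. 1104. 1106. 1107. 1106. 1108. 1104. 1104. 1104. 1302. 1310.]
 [1296. 1106. 1106. 1104. 1101. 1105. 1107. 1104. 1104. 1101. 1137. 1145.]
 [1308. 1099. 1102. 1105. 1105. 1104. 1101. 1102. 1103. 1099. 1104. 1139.]
 [1306. 1101. 1102. 1098. 1104. 1102. 1105. 1103. 1100. 1103. 1115. 1137.]
 [1302. 1143. 1101. 1102. 1101. 1104. 1096. 1097. 1098. 1108. 1128. 1139.]
 [1304. 1144. 1140. 1129. 1105. 1102. 1110. 1111. 1118. 1128. 1138. 1140.]
 [1301. 1300. 1145. 1137. 1135.    0. 1135. 1131. 1137. 1136. 1147. 1148.]]
side 164 [631.85004334 100.7356569  196.06311677]
```

View pics/mids.png

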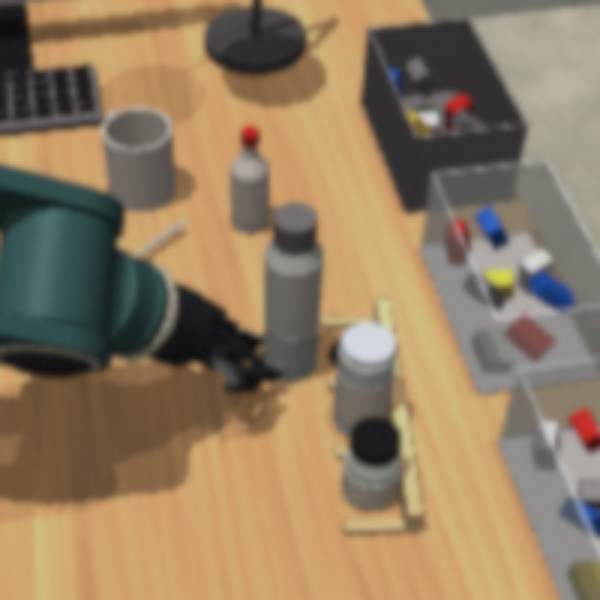

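The can is upright: the cap reads a flat 200 mm in depth, and the side view shows it vertical with both fingertips at the base. The bad fit came from wrist points in the same height band, so I'll seed the search from the hand pose.

```bash
cat >> h.py <<'E'
def can_now(seed=None):
    W=world(grab_frame("top")).reshape(-1,3); W=W[np.isfinite(W).all(1)]; W=W[(W[:,2]>192)&(W[:,2]<210)]
    if seed is None: p,R,s=cur(); z=R.apply([0,0,1])[:2]; seed=p[:2]+33*z/np.linalg.norm(z)
    for _ in range(4): w=W[np.linalg.norm(W[:,:2]-seed,axis=1)<23]; seed=w[:,:2].mean(0)
    return seed,w.mean(0),0,len(w)
E
python3 -c "
from h import *; rep(17.4)
arc(25.4,64,-32,12,17.4)
arc(25.4,80,-32,12,17.4)"
```

```text
t 9.65 tcp [597.   96.1  28.8] F [-0.2  0.3 -0.7] can [629.6 105.5 200.8] 287 d 33.9 lat -0.7 bayframe [-65.4  -8.2]
cap tilt(rad) [0.018 0.028] z 201.3
[[0.23, 0.23, -2.58], [0.48, 0.44, -5.13], [0.73, 0.65, -7.68], [1.0, 0.84, -10.23], [1.27, 1.02, -12.79], [1.55, 1.19, -15.34], [1.84, 1.34, -17.89], [2.13, 1.48, -20.44], [2.43, 1.61, -22.99], [2.73, 1.72, -25.42]] can-> [-37.7  -2. ]
[[0.28, -0.04, 0.0], [0.56, -0.08, 0.0]] can-> [-32.  -2.]
[[0.25, 0.21, -2.14], [0.51, 0.4, -4.26], [0.78, 0.58, -6.37], [1.05, 0.76, -8.49], [1.33, 0.92, -10.61], [1.61, 1.08, -12.72], [1.9, 1.22, -14.84], [2.2, 1.35, -16.96], [2.5, 1.48, -19.07], [2.8, 1.59, -21.19]] can-> [-37.   -0.8]
[[0.31, 0.1, -2.12], [0.62, 0.19, -4.23]] can-> [-31.1  -0.6]
```

arm_command(linear=[[0.25,0.21,0],[0.51,0.4,0],[0.78,0.58,0],[1.05,0.76,0],[1.33,0.92,0],[1.61,1.08,0],[1.9,1.22,0],[2.2,1.35,0],[2.5,1.48,0],[2.8,1.59,0]], dr=[[0,0,-2.1],[0,0,-4.3],[0,0,-6.4],[0,0,-8.5],[0,0,-10.6],[0,0,-12.7],[0,0,-14.8],[0,0,-17],[0,0,-19.1],[0,0,-21.2]], claw=[4,4,4,4,4,4,4,4,4,4])

```text
time_s: 10.85
tcp_pos: [625.0, 112.2, 28.8]
eef_rot: [3.141, -0.784, -0.072]
ft_force: [-1.2, 0.7, -0.7]
grip_width: 0.469
```

```bash
python3 -c "
from h import *; rep(-3.8)
arc(4.2,80,-4,10,-3.8)"
```

```text
t 10.85 tcp [625.  112.2  28.8] F [-1.2  0.7 -0.7] can [658.3 107.9 200.8] 284 d 33.6 lat -2.1 bayframe [-37.3  -1.9]
cap tilt(rad) [-0.019 -0.013] z 201.3
[[0.34, 0.11, -2.34], [0.69, 0.18, -4.22], [1.01, 0.14, -4.22], [1.33, 0.09, -4.22], [1.65, 0.05, -4.22], [1.97, 0.0, -4.22], [2.29, -0.05, -4.22], [2.61, -0.09, -4.22], [2.93, -0.14, -4.22], [3.25, -0.18, -4.22]] can-> [-4.  -1.3]
```

arm_command(linear=[[0.34,0.1,0.05],[0.69,0.18,0.1],[1.01,0.14,0.15],[1.33,0.09,0.2],[1.65,0.05,0.2],[1.97,0,0.2],[2.29,-0.05,0.2],[2.6,-0.09,0.2],[2.8,-0.12,0.2],[3.0,-0.15,0.2]], dr=[[0,0,-2.3],[0,0,-4.2],[0,0,-4.2],[0,0,-4.2],[0,0,-4.2],[0,0,-4.2],[0,0,-4.2],[0,0,-4.2],[0,0,-4.2],[0,0,-4.2]], claw=[4,4,4,4,4,4,4,4,4,4])

```text
time_s: 12.0
tcp_pos: [655.1, 110.8, 30.9]
eef_rot: [3.141, -0.784, -0.144]
ft_force: [-0.9, 0.2, -0.7]
grip_width: 0.47
```

```bash
python3 -c "
from h import *; rep(-8)
f=grab_frame('top'); cv2.imwrite('pics/end1.png',cv2.resize(f['pixels'][110:230,230:370],None,fx=4,fy=4)[...,::-1])"
```

```text
t 12.0 tcp [655.1 110.8  30.9] F [-0.9  0.2 -0.7] can [693.5 103.4 201.4] 285 d 39.1 lat -2.0 bayframe [-1.8 -1.4]
cap tilt(rad) [-0.016  0.002] z 202.2
```

View pics/end1.png

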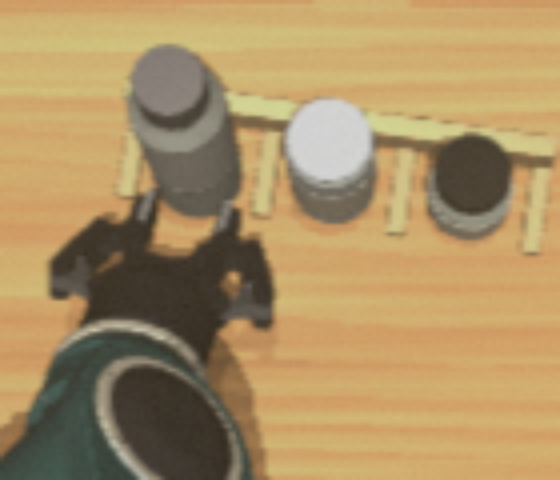

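The can is in the bay with the disc covered: cap at crop (170,80), fingertips at (145,205) and (228,215). The cap leads by about 5 mm more than before, so raising the hand 2 mm may have lifted the can's rear edge slightly by friction. I'll lower again and advance a little.

arm_command(linear=[[0,0,-0.1],[0,0,-0.2],[0,0,-0.25],[0,0,-0.25]], dr=[[0,0,0],[0,0,0],[0,0,0],[0,0,0]], claw=[4,4,4,4])

```text
time_s: 12.55
tcp_pos: [655.1, 110.9, 28.6]
eef_rot: [3.141, -0.785, -0.144]
ft_force: [-0.6, 0.6, -0.3]
grip_width: 0.468
```

```bash
python3 -c "
from h import *; rep(-8); rep(-8)"
```

```text
t 12.55 tcp [655.1 110.9  28.6] F [-0.6  0.6 -0.3] can [688.2 103.9 200.9] 275 d 33.8 lat -2.3 bayframe [-7.1 -1.6]
cap tilt(rad) [-0.027 -0.008] z 201.3
t 12.65 tcp [655.  110.9  28.5] F [0.3 0.1 1. ] can [687.9 104.3 200.8] 280 d 33.5 lat -2.0 bayframe [-7.5 -1.3]
cap tilt(rad) [-0.012 -0.005] z 200.9
```

That confirms it: the can is back level at x = -7.3 mm. Now I'll advance slowly to the stop, keeping height constant.

arm_command(linear=[[0.1,-0.01,0],[0.2,-0.03,0],[0.3,-0.04,0],[0.4,-0.06,0],[0.5,-0.07,0],[0.55,-0.08,0],[0.6,-0.08,0],[0.6,-0.08,0]], dr=[[0,0,0],[0,0,0],[0,0,0],[0,0,0],[0,0,0],[0,0,0],[0,0,0],[0,0,0]], claw=[4,4,4,4,4,4,4,4])

```text
time_s: 13.55
tcp_pos: [661.0, 110.0, 28.4]
eef_rot: [3.141, -0.784, -0.144]
ft_force: [-2.1, -0.4, 2.6]
grip_width: 0.467
```

```bash
python3 -c "
from h import *; rep(-8); rep(-8)"
```

```text
t 13.55 tcp [661.  110.   28.4] F [-2.1 -0.4  2.6] can [694.  103.4 200.7] 277 d 33.6 lat -2.0 bayframe [-1.3 -1.3]
cap tilt(rad) [ 0.013 -0.016] z 201.1
t 13.65 tcp [661.  110.   28.4] F [-1.7  1.3  1.5] can [693.8 103.4 200.8] 279 d 33.4 lat -2.0 bayframe [-1.6 -1.3]
cap tilt(rad) [0.008 0.004] z 201.0
```

arm_command(linear=[[0.05,-0.01,0],[0.1,-0.01,0],[0.1,-0.01,0]], dr=[[0,0,0],[0,0,0],[0,0,0]], claw=[4,4,4])

```text
time_s: 14.05
tcp_pos: [661.9, 109.9, 28.3]
eef_rot: [3.141, -0.784, -0.144]
ft_force: [-5.4, 1.1, 2.8]
grip_width: 0.469
```

arm_command(linear=[[0.05,-0.01,0],[0.05,-0.01,0]], dr=[[0,0,0],[0,0,0]], claw=[4,4])

```text
time_s: 14.25
tcp_pos: [662.2, 109.8, 28.1]
eef_rot: [3.141, -0.784, -0.144]
ft_force: [-9.5, 0.1, 3.3]
grip_width: 0.467
```

```bash
python3 -c "
from h import *; rep(-8); rep(-8)"
```

```text
t 14.25 tcp [662.2 109.8  28.1] F [-9.5  0.1  3.3] can [694.3 103.2 200.8] 278 d 32.7 lat -2.1 bayframe [-1.1 -1.5]
cap tilt(rad) [-0.009  0.018] z 201.3
t 14.35 tcp [662.2 109.9  28.1] F [-8.   1.2  3.4] can [694.4 103.2 200.7] 279 d 32.8 lat -2.2 bayframe [-0.9 -1.4]
cap tilt(rad) [0.019 0.029] z 201.1
```

Contact with the stop: the force rises to 9 N and the can no longer advances. Backing straight off.

arm_command(linear=[[-0.1,0.01,0],[-0.3,0.04,0],[-0.7,0.1,0],[-1.3,0.18,0],[-2.1,0.3,0],[-3.2,0.45,0],[-4.5,0.63,0],[-6,0.85,0.5],[-7.5,1.05,1],[-8,1.1,2]], dr=[[0,0,0],[0,0,0],[0,0,0],[0,0,0],[0,0,0],[0,0,0],[0,0,0],[0,0,0],[0,0,0],[0,0,0]], claw=[4,4,4,4,4,4,4,4,4,4])

```text
time_s: 15.45
tcp_pos: [580.5, 121.0, 47.8]
eef_rot: [3.14, -0.783, -0.143]
ft_force: [1.2, 0.1, 0.4]
grip_width: 0.467
```

Run:
```python
from h import *
c,m,r,n=can_now(np.array([694,103.])); print("can",m,n,rack(m),cur()[0],cur()[2]["ft_force"])
f=grab_frame("top"); g=grab_frame("side"); W=world(f)
for k,(r0,r1,c0,c1,lo,hi) in dict(short=(130,170,298,328,108,122),jar=(138,175,333,360,78,92)).items():
    w=W[r0:r1,c0:c1].reshape(-1,3); w=w[(w[:,2]>lo)&(w[:,2]<hi)]; print(k,(w.min(0)+w.max(0))/2)
cv2.imwrite("pics/final.png",np.hstack([cv2.resize(f["pixels"][110:250,230:370],(400,400)),cv2.resize(g["pixels"][90:250,260:420],(400,400))])[...,::-1])
```

```text
can [694.23146389 103.21312658 200.87642958] 281 [-1.07650421 -1.4513324 ] [581.53661208 121.32086817  50.43802877] [1.2765463  0.39351622 2.96502193]
short [683.50747307  18.77631449 115.11555033]
jar [670.72728803 -66.25789045  85.89580957]
```

View pics/final.png

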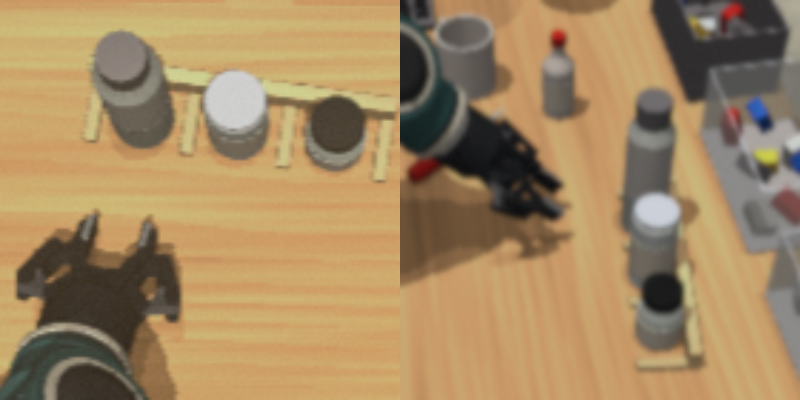

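The can stands upright in the left bay (top crop (130,90)) and the hand is well clear. The neighbouring jar and short can haven't moved. I'll let the arm settle for one short row set, then hand in.

arm_command(linear=[[0,0,0],[0,0,0],[0,0,0]], dr=[[0,0,0],[0,0,0],[0,0,0]], claw=[4,4,4])

```text
time_s: 15.9
tcp_pos: [582.6, 120.7, 48.0]
eef_rot: [3.141, -0.784, -0.144]
ft_force: [0.4, 0.8, 0.1]
grip_width: 0.466
```

```bash
python3 -c "
from h import *
print(rack(can_now(np.array([694,103.]))[1]), finish_job())"
```

```text
the job is handed in; nothing more can be done
[-1.0219695  -1.29478942] None
```

I slid the tall can upright into the free left bay until it met the back stop, then backed the hand off and handed the job in at about 16 s. I pushed with two part-open fingertips on the bare-metal base, with the hand leaned back 45°.

**Last checks:**
- **Position:** the can is at x = -1.0 mm, y = -1.3 mm in the bay frame, within the limits and the 2 mm calibration. At the stop the force rose to about 9 N and the can no longer advanced.
- **Upright:** the cap read level at about 201 mm.
- **Neighbours:** the short can and jar are within 1 mm of where they started. I did not measure the other things again; the path stayed clear of them.

**Disagreements along the way:**
- **False tilt reading:** one depth reading suggested a tilt, but it was caused by wrist points in the same height band. The cap read flat when I checked it.
- **Slight real tilt:** raising the hand 2 mm inside the bay lifted the can's rear edge, tipping it about 0.03 rad. It levelled when I lowered the hand again.

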